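Make up a valve kit and a gauge kit from the bench stock

TASK

Make up two kits from the loose parts laid out between the vice and the two trays (what lies beyond the vice is not for them). First the green tray: the valve block in the long compartment, and a brass bush and the coil spring in the two small compartments, one in each; only when that is complete finish the yellow tray: the pressure gauge in its long compartment and the other brass bush in either small one. Set every part down gently, upright and flat on the tray floor, without dropping it, and leave the white housing, the bolt and the black knob where they are.

Things in the scene. Friction and masses are not known exactly. Their poses are not given: they have to be found in the camera images.
- green_tray: Green plastic kit tray, fixed, 129 x 129 mm, open on top; floor 3 mm thick, walls 3 mm thick and 12 mm high. Origin: centre of underside on the bench, z up. Long compartment on the +x side, 70 (x) by 123 mm (y), centre x = +26.5, y = 0 mm; two small ones on the -x side, 50 (x) by 60 mm (y), centres x = -36.5, y = +31.5 and -31.5 mm. Blank card on the outer -x wall, which faces the robot; yaw within 0.2 rad.
- yellow_tray: Yellow plastic kit tray, fixed, 129 x 129 mm, open on top; floor 3 mm thick, walls 3 mm thick and 12 mm high. Origin: centre of underside on the bench, z up. Long compartment on the +x side, 70 (x) by 123 mm (y), centre x = +26.5, y = 0 mm; two small ones on the -x side, 50 (x) by 60 mm (y), centres x = -36.5, y = +31.5 and -31.5 mm. Blank card on the outer -x wall, which faces the robot; yaw within 0.2 rad.
- valve_block: White-grey machined block with four small brass bushes in its top and two dark ports in a long side, 46 mm (x) by 62 mm (y) by 33 mm high. Origin: centre of its underside, to 1 mm; z up. Grasp across the 46 mm (its x). About 0.24 kg, varies. (A like block on the far left, beyond the blue vice, is not meant.)
- coil_spring: Steel compression spring, 22 mm diameter, 40 mm high, standing on end; behaves as a stiff cylinder. Origin: centre of its underside; z up along its axis. 0.012 kg.
- bush_a: One plain brass (pale yellow) bush, 25 mm diameter, 30 mm high, standing on its end. Origin: centre of its underside; z up along its axis. 0.06 kg. The two bushes are alike and either will do for either kit.
- bush_b: Other plain brass (pale yellow) bush, 25 mm diameter, 30 mm high, standing on its end. Origin: centre of its underside; z up along its axis. 0.06 kg. The two bushes are alike and either will do for either kit.
- pressure_gauge: Light-grey round dial gauge standing on a foot. Case: upright disc 52 mm diameter, 22 mm thick, its axis along the body's x (faces at x = -10 and +12 mm), centre 27 mm up; foot 18 (x) by 40 mm (y); 63 mm high with the stub on top. Origin: centre of the underside; z up. Grasp the case across its thickness (x). 0.12 kg.
- housing: White moulded open box, 38 mm (x) by 58 mm (y) by 23 mm high, hollow. Not needed; stays where it is. Origin: centre of its underside.
- bolt: Steel hexagon bolt standing on its head, 22 mm across, 45 mm high, shank 12 mm. Not needed; stays where it is. Origin: centre of its underside.
- black_knob: Black knurled knob, 37 mm diameter, 18 mm high. Not needed; stays where it is. Origin: centre of its underside.
Mind the look-alikes: they are no part of the job. Leave any orange look-alike of the bush_a alone.

How it is judged:
By the outcome, as a careful person would: the job done as asked, in the order asked, and still so for the second after the job is handed in, with the robot touching nothing.
It also fails if it takes over 128 s, if anything falls off the work surface, if the arm or the gripper's body presses on something with over 40 N, if the wrist force passes 120 N, or if a joint passes its speed limit or range.

ROBOT

A 7-joint arm with a two-finger parallel gripper is mounted at the origin on a cart in front of the work surface, level with it; the furniture and walls round the work are solid. World frame = base frame: x ahead of the robot, y to its left, z up, the work surface at z = 0. Lengths are in mm, angles in rad, forces in N, time in s.
With the tool pointing down it reaches from about 425 to 950 mm from the base axis. Payload 16.7 kg.
Tool frame: the origin (TCP) lies between the finger pads; the fingertips stand 25 mm ahead of it and the grasp point (between the pads) lies 6 mm ahead of it; x points along the fingers, y is the direction in which the jaws open and shut, and the axes are right-handed (so a half turn about x gives the same grasp; the last joint's range is limited). The gripper opens to 94 mm and grips with 3 to 60 N. Pads are 16 mm wide; open, the fingers measure 119 mm over their backs; the gripper's body (75 mm by 177 mm) begins 78 mm behind the grasp point.
Start: joints at [-0.149, 0.426, 0.074, 1.606, -0.034, 1.111, -0.067], TCP at [674.964, -0.019, 230.467] pointing down, gripper open.
Joint ranges: [-2.85, 2.85], [-0.5, 2.14], [-1.23, 1.37], [0.21, 2.46], [-1.02, 4.16], [0.16, 2.05], [-2.73, 2.73]. Speed limits (rad/s): [1.89, 1.89, 2.39, 2.39, 3.01, 3.01, 3.01].

INTERFACE

Orientations are given as a unit quaternion [x, y, z, w].
In Python, from rig import manip, viewer gives the robot as it stands.
- The arm moves only by the tool step_arm, never from a script. Its argument "commands" is a list of rows, each an object with "translation": the shift along the tool's x, y, z in units of 40 mm (1.0 is 40 mm), a list of three; "turn": the turn about the tool's x in units of 6 degrees (1.0 is 6 degrees); "claw": the closure, from -1 (fully open) to 1 (shut). In form: [{"translation": [tx, ty, tz], "turn": turn, "claw": claw}, ...]. A call has exactly 10 rows; each row shifts and turns the commanded pose from where the row before left it, along the tool's axes as they then stand; what a row does not reach is not made up. A row lasts 1/8 s, in which the tool goes at most 62.5 mm and 10.7 degrees, less where a joint would pass 70% of its speed; a pose out of reach is approached as far as the arm can. A call is refused whole if a number of a shift passes 1 or a number of a turn 1, either way. A call with a gripper value outside its range is refused whole. The fingers move at their own pace and stop on an object; "grip_force" is the grip in N (left out, the last holds). Time passes only in rows, so rows that do not move let the fingers close, or fill a call up. It gives the time, the measured TCP pose, the force and the opening at its end, in the units of the state.
- manip.sense(): the state, without advancing time (a new reading comes with each control period).
- viewer.capture(name): name is "scene" or "side" or "wrist"; returns a dict with "pixels" (384x512x3 uint8, red, green, blue), "K" (3x3 intrinsics, pixels), "xyz" and "orientation" of the camera in the world; the wrist camera has in their place "T_tool_cam" (4x4, takes a point from camera to tool coordinates, whose origin is the TCP and whose axes are the tool frame's). Camera axes: x right, y up, looking along -z (the intrinsics and any distortion apply to the point x, -y, -z); pixel columns grow to the right and rows downward; lengths in mm; the calibration is good to about 2 mm. The wrist camera is an equidistant fisheye: a pixel r from the principal point sees the ray r / f radians off the axis. A picture is of the moment at which its call begins: read the wrist's pose just before it. There is no depth.
- manip.finish_job(): hands the job in, once; it reports no verdict.
The state is a dict: "t": time; "joint_pos": joint angles; "dq": joint speeds; "joint_efforts": joint torques, N m; "eef_pos": TCP position; "ee_rot": TCP orientation; "force": force on the tool from outside, world axes, zero at the start; "torque": the same for the moment, N m; "width": opening from 0.0 (shut) to 1.0 (fully open).
Only numpy, scipy, OpenCV 4.12 (cv2) and the standard library are available. Lean on these libraries where they do the work, as an engineer would, in place of code of your own. Each camera call takes 0.05 s, during which the arm holds its last target. There are 200 camera calls.

## Working session

There is one attempt and no reset: what is moved stays moved. The work goes in short steps, Python scripts to look and compute and a tool call to move; the robot and the scene stay as the last step left them, time stands still between calls to the robot, and variables do not carry over. Pictures are saved under pics/ and viewed, about 12 in all and at most 16, crops included, and the job is handed in when it is done.

Besides the shell and the picture viewer there is one more tool, called after "Request:" as name([rows], argument=value, ...), one row to a line, values as JSON. step_arm: Moves the arm, as the interface text tells. Its arguments: {"type":"object","properties":{"commands":{"type":"array","items":{"type":"object","properties":{"translation":{"type":"array","items":{"type":"number"}},"turn":{"type":"number"},"claw":{"type":"number"}}}},"grip_force":{"type":"number"}},"required":["commands"]}

```bash
ls; mkdir -p pics; cat > h.py <<'E'
import numpy as np, cv2
from scipy.spatial.transform import Rotation as R
from rig import manip, viewer
def cap(n,fn):
    s=manip.sense(); c=viewer.capture(n)
    cv2.imwrite('pics/'+fn+'.png',c['pixels'][:,:,::-1])
    d={k:np.array(v).tolist() for k,v in c.items() if k!='pixels'}; d['s']={k:np.array(v).tolist() for k,v in s.items()}
    import json; json.dump(d,open('pics/'+fn+'.json','w')); return c
E
python3 - <<'E'
from h import *
s=manip.sense(); print(s)
for n in ['scene','side','wrist']:
    c=cap(n,n+'0'); print({k:v for k,v in c.items() if k!='pixels'})
a=[cv2.imread(f'pics/{n}0.png') for n in ['scene','side','wrist']]
for n,i in zip(['scene','side','wrist'],a): cv2.imwrite(f'pics/{n}0b.png',cv2.resize(i,(800,600),interpolation=cv2.INTER_CUBIC))
E
```

```text
pics
{'t': 0.0, 'joint_pos': array([-0.1495016 ,  0.42672864,  0.07382533,  1.606598  , -0.03410946,
        1.11078475, -0.06709383]), 'dq': array([ 0.00071693,  0.00057696,  0.00097656,  0.00025322, -0.00178103,
       -0.00124019,  0.0002427 ]), 'joint_efforts': array([-4.09355038e-03, -9.35844111e+01,  3.66462663e+00, -4.54201269e+01,
       -4.89189907e-02,  2.02478352e-02, -6.48899413e-05]), 'eef_pos': array([ 6.74600478e+02, -8.13115736e-03,  2.29781038e+02]), 'ee_rot': array([-0.49966802, -0.50029477,  0.50033406, -0.49970276]), 'force': array([-0.21219122, -0.80987465,  0.34133785]), 'torque': array([0.00714605, 0.07268113, 0.00268051]), 'width': 1.0022258812613545}
{'K': array([[405.75574595,   0.        , 254.98987092],
       [  0.        , 405.75574595, 198.29176597],
       [  0.        ,   0.        ,   1.        ]]), 'xyz': array([ -14.06525525, -658.17776944,  811.70967362]), 'orientation': array([ 0.3947037 , -0.12303534, -0.25763213,  0.87332524])}
{'K': array([[351.43590409,   0.        , 256.70793527],
       [  0.        , 351.43590409, 192.32821652],
       [  0.        ,   0.        ,   1.        ]]), 'xyz': array([ 47.78868815, 765.8412234 , 562.31379645]), 'orientation': array([-0.1308486 ,  0.46634258,  0.84309016, -0.23367119])}
{'K': array([[297.31863964,   0.        , 259.07828205],
       [  0.        , 297.31863964, 192.30252977],
       [  0.        ,   0.        ,   1.        ]]), 'T_tool_cam': array([[ 1.46880760e-03,  2.46020539e-01, -9.69263502e-01,
        -1.53981855e+02],
       [ 9.99998001e-01, -1.67621207e-03,  1.08992246e-03,
         5.88489361e-02],
       [-1.35654787e-03, -9.69263166e-01, -2.46022509e-01,
        -7.03079087e+01],
       [ 0.00000000e+00,  0.00000000e+00,  0.00000000e+00,
         1.00000000e+00]])}
```

View pics/scene0b.png

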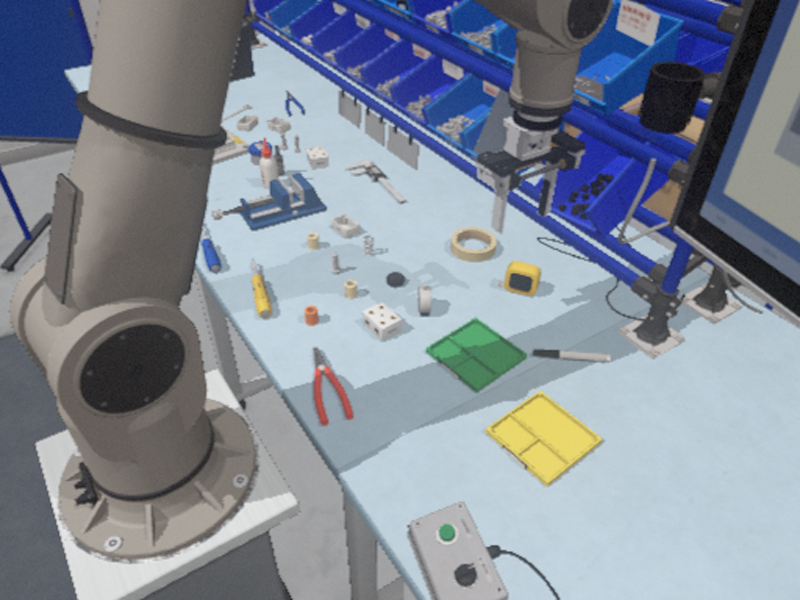

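View pics/wrist0b.png

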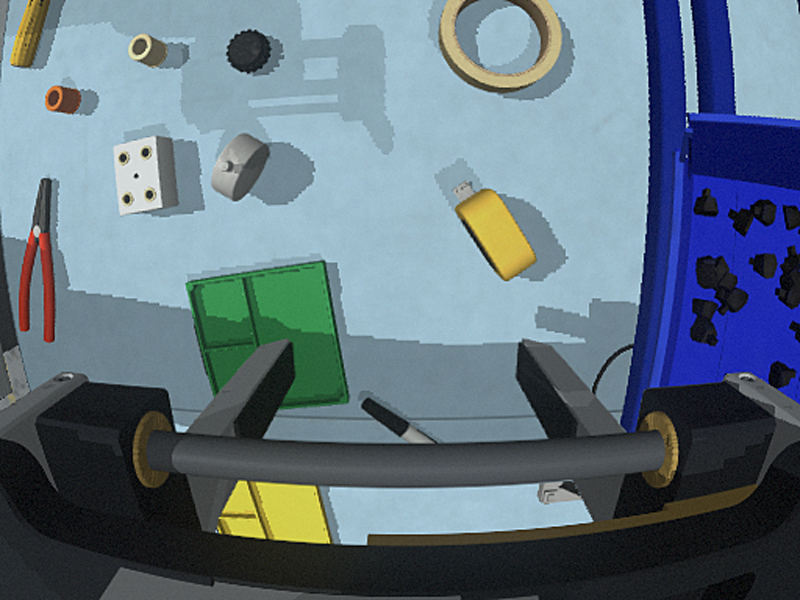

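The scene image shows the brass bushes at (313,241) and (351,289), and an orange look-alike at (311,315). The valve block is at (382,320), gauge (425,300), spring (369,245), bolt (336,263), knob (396,280) and housing (346,226). The trays are at (477,354) and (545,438). The wrist view shows one bush, the block, the gauge and the green tray. I'll move toward +y for a wrist view of the remaining parts.

Request:
step_arm([
  {"translation": [0,-0.4,-0.8],"turn": 0,"claw": -1},
  {"translation": [0,-0.4,-0.8],"turn": 0,"claw": -1},
  {"translation": [0,-0.4,-0.8],"turn": 0,"claw": -1},
  {"translation": [0,-0.4,-0.8],"turn": 0,"claw": -1},
  {"translation": [0,-0.4,-0.8],"turn": 0,"claw": -1},
  {"translation": [0,0,0],"turn": 0,"claw": -1},
  {"translation": [0,0,0],"turn": 0,"claw": -1},
  {"translation": [0,0,0],"turn": 0,"claw": -1},
  {"translation": [0,0,0],"turn": 0,"claw": -1},
  {"translation": [0,0,0],"turn": 0,"claw": -1},
], grip_force=20)

```text
t: 1.4
eef_pos: [595.1, 159.5, 230.4]
ee_rot: [-0.5, -0.5, 0.5, -0.5]
force: [0.2, 0.3, -0.1]
width: 0.998
```

```bash
cat >> h.py <<'E'
import json
def ray(fn,u,v):
    d=json.load(open('pics/'+fn+'.json')); K=np.array(d['K'])
    x=(u-K[0,2])/K[0,0]; y=(v-K[1,2])/K[1,1]
    if 'T_tool_cam' in d:
        r=np.hypot(x,y); k=np.sin(r)/r if r>1e-9 else 1
        p=np.array([x*k,-y*k,-np.cos(r)])
        T=np.array(d['T_tool_cam']); W=R.from_quat(d['s']['ee_rot']).as_matrix()
        return W@T[:3,3]+np.array(d['s']['eef_pos']), W@T[:3,:3]@p
    return np.array(d['xyz']), R.from_quat(d['orientation']).as_matrix()@np.array([x,-y,-1])
def pt(fn,u,v,z,s=1.0):   # pixel (scaled by s) on plane z -> world
    o,d=ray(fn,u/s,v/s); return (o+d*(z-o[2])/d[2]).round(1)
def proj(fn,P):
    d=json.load(open('pics/'+fn+'.json')); K=np.array(d['K']); P=np.array(P,float)
    if 'T_tool_cam' in d:
        T=np.array(d['T_tool_cam']); W=R.from_quat(d['s']['ee_rot']).as_matrix()
        c=T[:3,:3].T@(W.T@(P-np.array(d['s']['eef_pos']))-T[:3,3])
        r=np.arctan2(np.hypot(c[0],c[1]),-c[2]); k=r/np.hypot(c[0],c[1]); x,y=c[0]*k,-c[1]*k
    else:
        c=R.from_quat(d['orientation']).as_matrix().T@(P-np.array(d['xyz'])); x,y=c[0]/-c[2],c[1]/c[2]
    return np.array([K[0,0]*x+K[0,2],K[1,1]*y+K[1,2]])
def crop(fn,x0,y0,w,h,s,out):
    i=cv2.imread('pics/'+fn+'.png')[y0:y0+h,x0:x0+w]
    cv2.imwrite('pics/'+out+'.png',cv2.resize(i,None,fx=s,fy=s,interpolation=cv2.INTER_CUBIC))
E
python3 - <<'E'
from h import *
cap('wrist','w1'); crop('w1',0,0,512,384,1.5625,'w1b')
print(manip.sense()['eef_pos'])
S=1.5625
for n,u,v,z in [('block tl',117,142,33),('tr',161,137,33),('bl',121,215,33),('br',170,209,33),('bushb',141,43,30),('gaugestub',228,166,63),('gtl',188,284,12),('gtr',325,262,12),('gbr',346,400,12)]: print(n,pt('wrist0',u,v,z,S))
for n,u,v,z in [('block',380,311,33),('green nearL',427,351,12),('g far',475,320,12),('gR',526,352,12),('gB',479,388,12),('y L',487,430,12),('y top',541,394,12),('yR',602,437,12),('yB',547,483,12)]: print(n,pt('scene0',u,v,z,S))
E
```

```text
[595.08785424 159.6717843  230.42143586]
block tl [428.1 120.4  33. ]
tr [474.1 119.   33. ]
bl [429.8  56.6  33. ]
br [481.1  58.4  33. ]
bushb [448.4 206.9  30. ]
gaugestub [547.4  87.9  63. ]
gtl [482.2  -9.5  12. ]
gtr [608.6   8.3  12. ]
gbr [ 621.6 -115.9   12. ]
block [450.1  98.1  33. ]
green nearL [476.2 -18.3  12. ]
g far [600.2   0.7  12. ]
gR [ 624.  -115.6   12. ]
gB [ 499.3 -137.5   12. ]
y L [ 454.6 -213.7   12. ]
y top [ 578.3 -203.9   12. ]
yR [ 597.8 -321.7   12. ]
yB [ 467.1 -336.8   12. ]
```

View pics/w1b.png

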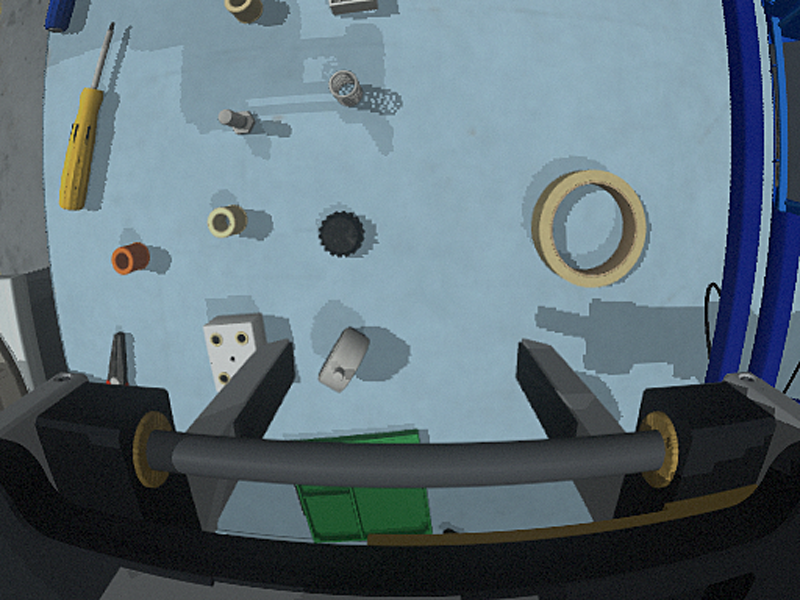

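The wrist view shows the spring (345,88), bush B (225,220), bush A (242,3, cut off), bolt (236,120), knob (341,234) and gauge (343,360, tilted in yaw). The orange look-alike is at (130,258). Next I'll view enlarged scene crops for precision.

```bash
python3 - <<'E'
from h import *
crop('scene0',185,135,110,90,6.5,'c1'); crop('scene0',265,195,130,120,5,'c2')
E
```

```text
(no output)
```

View pics/c1.png

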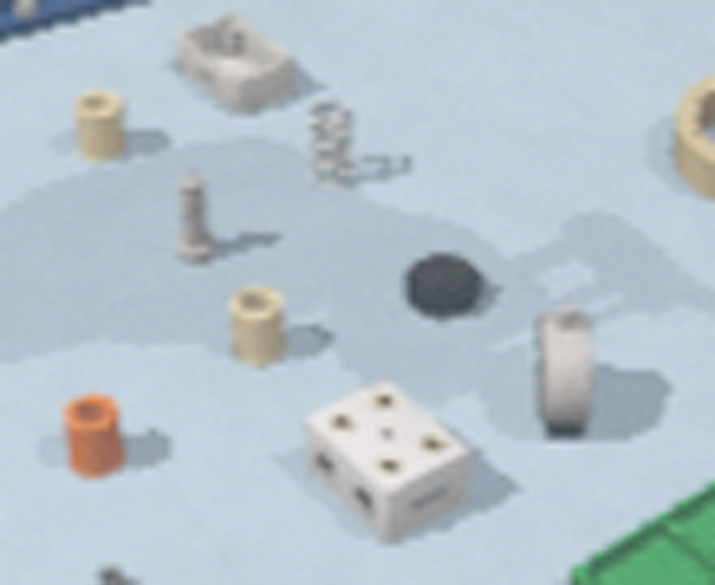

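View pics/c2.png

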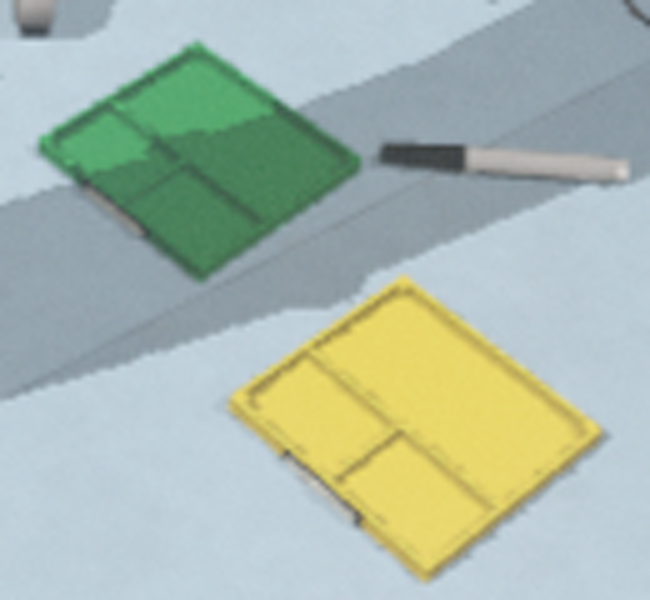

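Crop 1 confirms two pale brass bushes, top centres at (99,100) and (257,297). Orange is at (92,408), the spring top at (329,110), block top (387,428) and gauge stub (569,315). Crop 2 gives the tray corners.

```bash
cat > m.py <<'E'
from h import *
def c1(u,v,z): return pt('scene0',185+(u+.5)/6.5-.5,135+(v+.5)/6.5-.5,z)
def c2(u,v,z): return pt('scene0',265+(u+.5)/5-.5,195+(v+.5)/5-.5,z)
def w(f,u,v,z): return pt(f,(u+.5)/1.5625-.5,(v+.5)/1.5625-.5,z)
print('bushA',c1(99,100,30),w('w1',242,3,30))
print('bushB',c1(257,297,30),w('w1',222,221,30),w('wrist0',141,47,30))
print('spring',c1(329,110,40),c1(333,178,0),w('w1',344,84,40))
print('bolt',c1(191,182,45),w('w1',225,117,45)); print('knob',w('w1',340,234,18))
print('blk scene',[c1(*p,33).tolist() for p in [(305,427),(386,381),(470,455),(389,494)]])
print('blk w0',[w('wrist0',*p,33).tolist() for p in [(114,142),(159,137),(166,210),(121,215)]])
print('blk hole',c1(388,433,33),w('wrist0',136,176,33),w('w1',232,359,33))
print('stub',c1(569,317,63),w('wrist0',228,166,63),w('w1',342,373,63))
print('gauge top edges w0',[w('wrist0',*p,53).tolist() for p in [(243,136),(262,143),(213,186),(236,198)]])
for n,c in [('green',[(38,143),(197,41),(361,160),(201,280)]),('yellow',[(229,400),(404,276),(606,433),(427,580)])]:
    P=np.array([c2(*p,12) for p in c]); m=P.mean(0); print(n,P.tolist(),m, [np.linalg.norm(P[i]-P[i-1]).round(1) for i in range(4)])
    e=(P[1]-P[0])+(P[2]-P[3]); f=(P[0]-P[3])+(P[1]-P[2]); print(' yaw',np.arctan2(e[1],e[0]),np.arctan2(-f[0],f[1]))
P=np.array([w('wrist0',*p,12) for p in [(187,284),(325,261),(348,401)]]);print('g w0',P.tolist(),(P[0]+P[2])/2)
E
python3 m.py
```

```text
bushA [461.1 393.1  30. ] [463.3 387.1  30. ]
bushB [448.6 206.9  30. ] [447.7 205.8  30. ] [448.4 203.4  30. ]
spring [550.2 309.1  40. ] [549.2 305.    0. ] [549.7 307.   40. ]
bolt [457.4 285.9  45. ] [458.3 287.1  45. ]
knob [542.9 191.5  18. ]
blk scene [[418.6, 111.7, 33.0], [465.8, 119.2, 33.0], [470.4, 56.7, 33.0], [426.9, 54.5, 33.0]]
blk w0 [[424.4, 121.1, 33.0], [471.9, 119.5, 33.0], [476.8, 58.0, 33.0], [429.5, 56.9, 33.0]]
blk hole [447.7  88.5  33. ] [447.7  89.   33. ] [447.2  89.2  33. ]
stub [540.5  82.8  63. ] [547.2  88.2  63. ] [547.2  91.9  63. ]
gauge top edges w0 [[555.5, 110.3, 53.0], [570.3, 104.0, 53.0], [530.4, 74.5, 53.0], [549.0, 64.4, 53.0]]
green [[476.9, -12.0, 12.0], [605.7, 7.6, 12.0], [620.9, -119.7, 12.0], [490.4, -141.3, 12.0]] [548.475 -66.35   12.   ] [np.float64(130.0), np.float64(130.3), np.float64(128.2), np.float64(132.3)]
 yaw 0.1575721160692852 0.11138430714131738
yellow [[453.1, -210.5, 12.0], [582.1, -196.6, 12.0], [595.4, -325.6, 12.0], [464.2, -339.6, 12.0]] [ 523.7   -268.075   12.   ] [np.float64(129.6), np.float64(129.7), np.float64(129.7), np.float64(131.9)]
 yaw 0.10681709150827755 0.09425686837013746
g w0 [[480.9, -9.2, 12.0], [608.4, 9.3, 12.0], [623.1, -116.6, 12.0]] [552.  -62.9  12. ]
```

Request:
step_arm([
  {"translation": [0,-0.9,0.44],"turn": 0,"claw": -1},
  {"translation": [0,-0.9,0.44],"turn": 0,"claw": -1},
  {"translation": [0,-0.9,0.44],"turn": 0,"claw": -1},
  {"translation": [0,-0.95,0.44],"turn": 0,"claw": -1},
  {"translation": [0,0,0],"turn": -0.76,"claw": -1},
  {"translation": [1,0,0],"turn": 0,"claw": -1},
  {"translation": [1,0,0],"turn": 0,"claw": -1},
  {"translation": [0.5,0,0],"turn": 0,"claw": -1},
  {"translation": [0,0,0],"turn": 0,"claw": -1},
  {"translation": [0,0,0],"turn": 0,"claw": -1},
], grip_force=25)

```text
t: 2.7
eef_pos: [449.5, 89.7, 131.3]
ee_rot: [0.48, 0.519, -0.479, 0.52]
force: [-0.2, -0.3, 0.3]
width: 0.999
```

```bash
python3 - <<'E'
from h import *
cap('wrist','w2'); crop('w2',0,0,512,384,1.5625,'w2b')
s=manip.sense();print(s['eef_pos'],R.from_quat(s['ee_rot']).as_matrix().round(3))
E
```

```text
[449.62091321  89.75925813 131.49913388] [[ 0.001  0.997  0.079]
 [ 0.001  0.079 -0.997]
 [-1.     0.001 -0.   ]]
```

View pics/w2b.png

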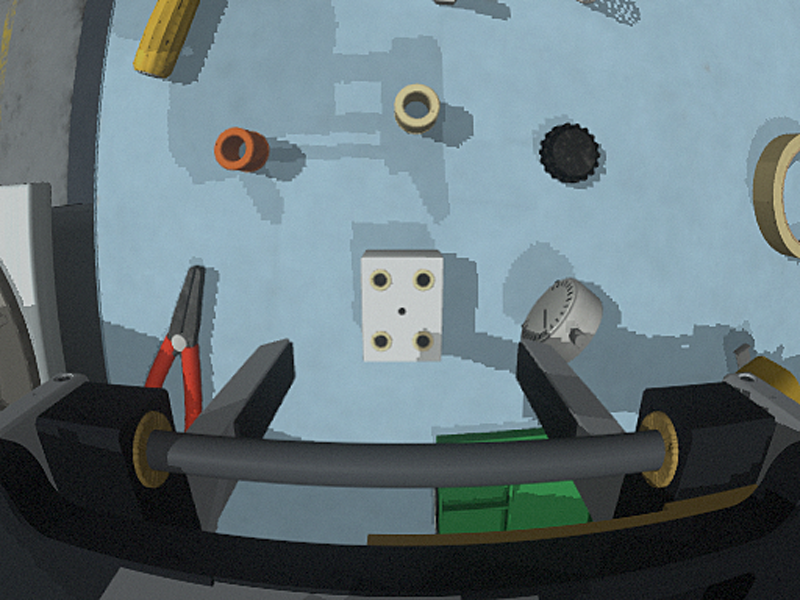

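The block is well aligned between the fingers (top 362–442, hole at (402,311)). Bush B is at (416,106), and the gauge dial is visible at (565,310).

```bash
python3 - <<'E'
from h import *
def w(f,u,v,z): return pt(f,(u+.5)/1.5625-.5,(v+.5)/1.5625-.5,z)
print(w('w2',402,311,33),[w('w2',*p,33) for p in [(362,259),(442,258),(441,361),(364,361)]], 'bush',w('w2',416,103,30))
E
```

```text
[447.5  89.9  33. ] [array([423.2, 117.8,  33. ]), array([467.1, 121.8,  33. ]), array([472.6,  61.5,  33. ]), array([427.8,  57.9,  33. ])] bush [445.8 205.9  30. ]
```

Request:
step_arm([
  {"translation": [0.8,-0.05,0],"turn": 0,"claw": -1},
  {"translation": [0.8,0,0],"turn": 0,"claw": -1},
  {"translation": [0.74,0,0],"turn": 0,"claw": -1},
  {"translation": [0,0,0],"turn": 0,"claw": -1},
  {"translation": [0,0,0],"turn": 0,"claw": 1},
  {"translation": [0,0,0],"turn": 0,"claw": 1},
  {"translation": [0,0,0],"turn": 0,"claw": 1},
  {"translation": [0,0,0],"turn": 0,"claw": 1},
  {"translation": [0,0,0],"turn": 0,"claw": 1},
  {"translation": [0,0,0],"turn": 0,"claw": 1},
], grip_force=25)

```text
t: 4.0
eef_pos: [447.1, 89.5, 37.0]
ee_rot: [0.48, 0.519, -0.48, 0.519]
force: [-0.5, -0.4, 4.3]
width: 0.485
```

Request:
step_arm([
  {"translation": [-0.4,0,0],"turn": 0,"claw": 1},
  {"translation": [-0.8,0,0],"turn": 0,"claw": 1},
  {"translation": [-1,0,0],"turn": 0,"claw": 1},
  {"translation": [-1,0,0.3],"turn": 0,"claw": 1},
  {"translation": [-1,0,0.8],"turn": 0,"claw": 1},
  {"translation": [-0.8,0.1,1],"turn": 0,"claw": 1},
  {"translation": [0,0.2,1],"turn": 0,"claw": 1},
  {"translation": [0,0.2,1],"turn": 0,"claw": 1},
  {"translation": [0,0.2,1],"turn": 0,"claw": 1},
  {"translation": [0,0.2,1],"turn": 0,"claw": 1},
])

```text
t: 5.25
eef_pos: [502.1, -152.1, 236.5]
ee_rot: [0.48, 0.52, -0.48, 0.519]
force: [-0.5, 0.1, -3.0]
width: 0.488
```

Request:
step_arm([
  {"translation": [0,0.2,1],"turn": 0,"claw": 1},
  {"translation": [0,0.2,1],"turn": 0,"claw": 1},
  {"translation": [0,0,1],"turn": 0,"claw": 1},
  {"translation": [0,0,1],"turn": 0,"claw": 1},
  {"translation": [0,0,0.5],"turn": 0,"claw": 1},
  {"translation": [0,0,0],"turn": 0,"claw": 1},
  {"translation": [0,0,0],"turn": 0,"claw": 1},
  {"translation": [0,0,0],"turn": 0,"claw": 1},
  {"translation": [0,0,0],"turn": 0,"claw": 1},
  {"translation": [0,0,0],"turn": 0,"claw": 1},
])

```text
t: 6.5
eef_pos: [532.6, -328.7, 237.0]
ee_rot: [0.48, 0.52, -0.48, 0.52]
force: [-0.0, 0.5, -4.0]
width: 0.49
```

```bash
python3 - <<'E'
from h import *
cap('wrist','w3'); crop('w3',0,0,512,384,1.5625,'w3b')
s=manip.sense();print(s['eef_pos'],s['width'],s['force'],R.from_quat(s['ee_rot']).as_matrix().round(3))
E
```

```text
[ 532.55233164 -328.84782466  236.95135198] 0.48986623054494083 [ 0.30325178  0.33704482 -3.33882877] [[ 0.     0.997  0.08 ]
 [ 0.     0.08  -0.997]
 [-1.     0.    -0.   ]]
```

View pics/w3b.png

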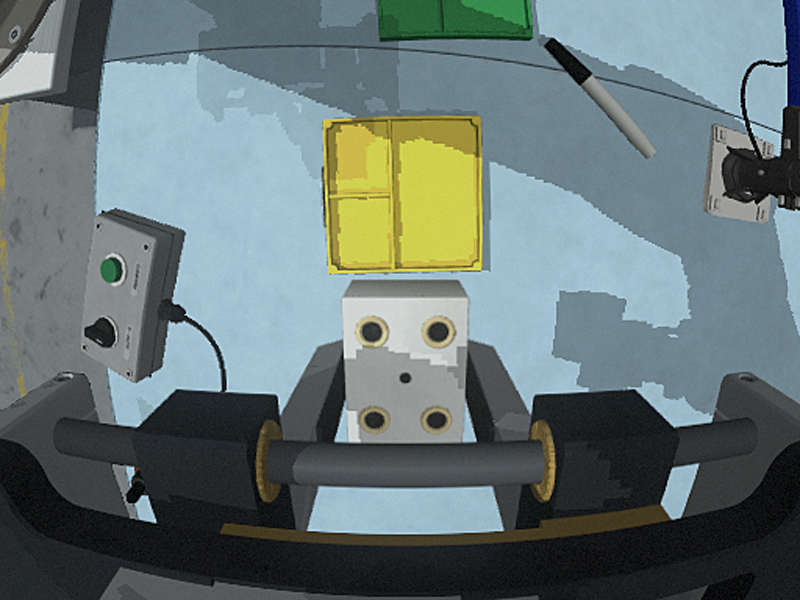

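The held block is level and the whole yellow tray is visible, with corners (323,120), (482,117), (482,271) and (329,274). Next comes a similar view of the green tray.

Request:
step_arm([
  {"translation": [0,0,-1],"turn": 0,"claw": 1},
  {"translation": [0,0,-1],"turn": 0,"claw": 1},
  {"translation": [0,0,-1],"turn": 0,"claw": 1},
  {"translation": [0,0,-1],"turn": 0,"claw": 1},
  {"translation": [0,0,-1],"turn": 0,"claw": 1},
  {"translation": [0,0,0],"turn": 0,"claw": 1},
  {"translation": [0,0,0],"turn": 0,"claw": 1},
  {"translation": [0,0,0],"turn": 0,"claw": 1},
  {"translation": [0,0,0],"turn": 0,"claw": 1},
  {"translation": [0,0,0],"turn": 0,"claw": 1},
])

```text
t: 7.8
eef_pos: [516.5, -130.2, 236.8]
ee_rot: [0.48, 0.519, -0.48, 0.519]
force: [-0.1, -0.6, -3.6]
width: 0.487
```

```bash
python3 - <<'E'
from h import *
cap('wrist','w4'); crop('w4',0,0,512,384,1.5625,'w4b')
s=manip.sense();print(s['eef_pos'],s['width'],s['force'])
E
```

```text
[ 516.58076176 -130.03660522  236.82579004] 0.4870854109306042 [-1.50104767  0.03321152 -3.61700099]
```

View pics/w4b.png

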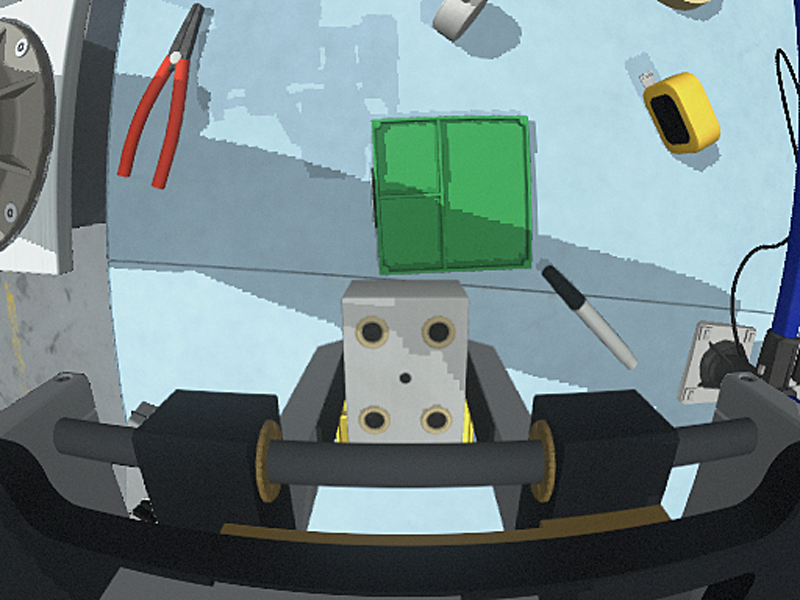

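Green corners are (372,120), (528,115), (530,268) and (380,274). I'll fit both tray poses.

```bash
cat > t.py <<'E'
from h import *
from scipy.optimize import least_squares
q=np.array([[-1,1],[1,1],[1,-1],[-1,-1]])*64.5
def fit(obs):
    def f(p):
        c,s=np.cos(p[2]),np.sin(p[2]); out=[]
        for fn,uv in obs:
            for k,o in zip(q,uv):
                out+=list(proj(fn,[p[0]+c*k[0]-s*k[1],p[1]+s*k[0]+c*k[1],12])-o)
        return out
    r=least_squares(f,[540,-150,.1]); return r.x.round(3),np.round(r.fun,1)
W=lambda L:[(np.array(p)+.5)/1.5625-.5 for p in L]
C=lambda L:[np.array([265,195])+(np.array(p)+.5)/5-.5 for p in L]
gw=('w4',W([(372,120),(528,115),(530,268),(380,274)])); gs=('scene0',C([(38,143),(197,41),(361,160),(201,280)]))
yw=('w3',W([(323,120),(482,117),(482,271),(329,274)])); ys=('scene0',C([(229,400),(404,276),(606,433),(427,580)]))
for o in ([gw],[gs],[yw],[ys]): print(*fit(o))
for n,o in (('g',[gw]),('y',[yw])):
    x,y,a=fit(o)[0]
    for k in [(26.5,0),(-36.5,31.5),(-36.5,-31.5)]: print(n,k,np.round([x+np.cos(a)*k[0]-np.sin(a)*k[1],y+np.sin(a)*k[0]+np.cos(a)*k[1]],1))
E
python3 t.py
```

```text
[ 5.50676e+02 -6.32710e+01  1.27000e-01] [-0.8 -0.9  0.3  0.2  1.1  0.3 -0.5  0.5]
[ 5.48253e+02 -6.65260e+01  1.34000e-01] [-0.5 -0.  -0.2  0.6  0.5  0.5  0.2 -0.9]
[ 5.26143e+02 -2.66399e+02  1.00000e-01] [-0.  -0.3  0.  -0.4  0.3  0.4 -0.3  0.3]
[ 5.23525e+02 -2.68220e+02  1.00000e-01] [-0.1  0.   0.   0.4 -0.3  0.3  0.3 -0.6]
g (26.5, 0) [577.  -59.9]
g (-36.5, 31.5) [510.5 -36.6]
g (-36.5, -31.5) [518.5 -99.1]
y (26.5, 0) [ 552.5 -263.8]
y (-36.5, 31.5) [ 486.7 -238.7]
y (-36.5, -31.5) [ 493.  -301.4]
```

Request:
step_arm([
  {"translation": [0,0.81,-0.8],"turn": 0,"claw": 1},
  {"translation": [0,0.82,-0.81],"turn": 0,"claw": 1},
  {"translation": [0.5,0,0],"turn": -0.48,"claw": 1},
  {"translation": [1,0,0],"turn": 0,"claw": 1},
  {"translation": [1,0,0],"turn": 0,"claw": 1},
  {"translation": [1,0,0],"turn": 0,"claw": 1},
  {"translation": [0.8,0,0],"turn": 0,"claw": 1},
  {"translation": [0.3,0,0],"turn": 0,"claw": 1},
  {"translation": [0.17,0,0],"turn": 0,"claw": 1},
  {"translation": [0,0,0],"turn": 0,"claw": 1},
])

```text
t: 9.1
eef_pos: [576.9, -60.4, 46.6]
ee_rot: [0.467, 0.531, -0.466, 0.532]
force: [-0.1, -0.8, -2.9]
width: 0.484
```

Request:
step_arm([
  {"translation": [0.05,0,0],"turn": 0,"claw": 1},
  {"translation": [0.03,0,0],"turn": 0,"claw": 1},
  {"translation": [0.03,0,0],"turn": 0,"claw": 1},
  {"translation": [0,0,0],"turn": 0,"claw": 1},
  {"translation": [0,0,0],"turn": 0,"claw": 1},
  {"translation": [0,0,0],"turn": 0,"claw": 1},
  {"translation": [0,0,0],"turn": 0,"claw": 1},
  {"translation": [0,0,0],"turn": 0,"claw": 1},
  {"translation": [0,0,0],"turn": 0,"claw": 1},
  {"translation": [0,0,0],"turn": 0,"claw": 1},
])

```text
t: 10.35
eef_pos: [576.5, -60.3, 41.7]
ee_rot: [0.467, 0.531, -0.466, 0.531]
force: [0.7, -0.1, -3.5]
width: 0.488
```

Request:
step_arm([
  {"translation": [0.02,0,0],"turn": 0,"claw": 1},
  {"translation": [0,0,0],"turn": 0,"claw": 1},
  {"translation": [0.015,0,0],"turn": 0,"claw": 1},
  {"translation": [0,0,0],"turn": 0,"claw": 1},
  {"translation": [0.015,0,0],"turn": 0,"claw": 1},
  {"translation": [0,0,0],"turn": 0,"claw": 1},
  {"translation": [0,0,0],"turn": 0,"claw": 1},
  {"translation": [0,0,0],"turn": 0,"claw": 1},
  {"translation": [0,0,0],"turn": 0,"claw": 1},
  {"translation": [0,0,0],"turn": 0,"claw": 1},
])

```text
t: 11.6
eef_pos: [576.5, -60.3, 40.0]
ee_rot: [0.467, 0.531, -0.466, 0.531]
force: [-2.4, 0.2, 5.8]
width: 0.486
```

Request:
step_arm([
  {"translation": [0,0,0],"turn": 0,"claw": -0.15},
  {"translation": [0,0,0],"turn": 0,"claw": -0.3},
  {"translation": [0,0,0],"turn": 0,"claw": -0.3},
  {"translation": [-0.3,0,0],"turn": 0,"claw": -0.3},
  {"translation": [-0.7,0,0],"turn": 0,"claw": -0.5},
  {"translation": [-1,0,0],"turn": 0,"claw": -1},
  {"translation": [-1,0,0],"turn": 0,"claw": -1},
  {"translation": [-0.5,-0.33,-1],"turn": 0,"claw": -1},
  {"translation": [0,-0.33,-1],"turn": 0,"claw": -1},
  {"translation": [0,-0.33,-1],"turn": 0,"claw": -1},
])

```text
t: 12.85
eef_pos: [521.2, 54.6, 180.9]
ee_rot: [0.467, 0.531, -0.466, 0.532]
force: [0.5, 0.4, 0.4]
width: 0.998
```

Request:
step_arm([
  {"translation": [0,-0.33,-1],"turn": 0,"claw": -1},
  {"translation": [0,-0.33,-1],"turn": 0,"claw": -1},
  {"translation": [0,-0.34,-1],"turn": 0,"claw": -1},
  {"translation": [0,-0.34,-1.0],"turn": 0,"claw": -1},
  {"translation": [0,0,0],"turn": 0,"claw": -1},
  {"translation": [0,0,0],"turn": 0,"claw": -1},
  {"translation": [0,0,0],"turn": 0,"claw": -1},
  {"translation": [0,0,0],"turn": 0,"claw": -1},
  {"translation": [0,0,0],"turn": 0,"claw": -1},
  {"translation": [0,0,0],"turn": 0,"claw": -1},
])

```text
t: 14.1
eef_pos: [447.9, 205.0, 179.7]
ee_rot: [0.467, 0.531, -0.467, 0.531]
force: [-0.2, 0.2, 0.3]
width: 1.001
```

```bash
python3 - <<'E'
from h import *
cap('wrist','w5'); cap('scene','s5')
s=manip.sense();print(s['eef_pos'],s['width'],s['force'])
a=cv2.resize(cv2.imread('pics/w5.png')[60:320,60:460],None,fx=1.5,fy=1.5,interpolation=cv2.INTER_CUBIC)
crop('s5',185,125,220,200,1,'x')
b=cv2.resize(cv2.imread('pics/x.png'),None,fx=2,fy=2,interpolation=cv2.INTER_CUBIC)[:,240:440]
c=np.zeros((400,800,3),np.uint8); c[:390,:600]=a; c[:,600:]=b[:400]; cv2.imwrite('pics/w5b.png',c)
E
```

```text
[447.83818723 205.16727239 179.65422094] 1.002994159900102 [ 0.51022615 -0.33061684 -0.35555609]
```

View pics/w5b.png

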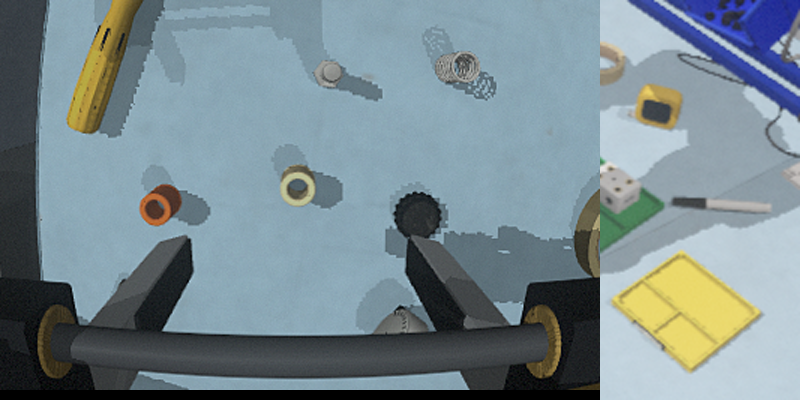

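Bush B is at (298,188) and the orange one at (157,207), with spring (462,67) and bolt (330,72). The block sits inside the green tray. I'll compute the clearances.

```bash
cat > a.py <<'E'
from h import *
def w5(u,v,z): return pt('w5',60+(u+.5)/1.5-.5,60+(v+.5)/1.5-.5,z)
print('bushB',w5(298,188,30),'orange',w5(157,207,30),'orange base',w5(170,192,0),'spring',w5(462,67,40),'bolt',w5(331,72,45),'knob',w5(418,214,18))
E
python3 a.py
```

```text
bushB [446.8 205.9  30. ] orange [346.3 178.6  30. ] orange base [347.5 182.9   0. ] spring [545.8 306.8  40. ] bolt [457.4 287.7  45. ] knob [539.4 195.3  18. ]
```

Request:
step_arm([
  {"translation": [1,-0.02,-0.02],"turn": 0,"claw": -1},
  {"translation": [1,0,0],"turn": 0,"claw": -1},
  {"translation": [0.9,0,0],"turn": 0,"claw": -0.5},
  {"translation": [0.5,0,0],"turn": 0,"claw": -0.2},
  {"translation": [0.155,0,0],"turn": 0,"claw": 0.1},
  {"translation": [0,0,0],"turn": 0,"claw": 0.3},
  {"translation": [0,0,0],"turn": 0,"claw": 1},
  {"translation": [0,0,0],"turn": 0,"claw": 1},
  {"translation": [0,0,0],"turn": 0,"claw": 1},
  {"translation": [0,0,0],"turn": 0,"claw": 1},
], grip_force=15)

```text
t: 15.45
eef_pos: [447.1, 206.1, 37.8]
ee_rot: [0.467, 0.531, -0.466, 0.531]
force: [-0.1, -0.4, 5.7]
width: 0.26
```

Request:
step_arm([
  {"translation": [-0.4,0,0],"turn": 0,"claw": 1},
  {"translation": [-0.9,0,0],"turn": 0,"claw": 1},
  {"translation": [-1,0,0],"turn": 0,"claw": 1},
  {"translation": [-0.2,0.12,0.74],"turn": 0,"claw": 1},
  {"translation": [0,0.15,1],"turn": 0,"claw": 1},
  {"translation": [0,0.15,1],"turn": 0,"claw": 1},
  {"translation": [0,0.15,1],"turn": 0,"claw": 1},
  {"translation": [0,0.1,1],"turn": 0,"claw": 1},
  {"translation": [0,0.1,1],"turn": 0,"claw": 1},
  {"translation": [0,0,0.5],"turn": 0,"claw": 1},
])

```text
t: 16.7
eef_pos: [510.0, -39.8, 138.5]
ee_rot: [0.467, 0.531, -0.467, 0.531]
force: [-0.2, 1.4, -0.2]
width: 0.262
```

Request:
step_arm([
  {"translation": [0.8,0,0],"turn": 0,"claw": 1},
  {"translation": [0.9,0,0],"turn": 0,"claw": 1},
  {"translation": [0.45,0,0],"turn": 0,"claw": 1},
  {"translation": [0.14,0,0],"turn": 0,"claw": 1},
  {"translation": [0.05,0,0],"turn": 0,"claw": 1},
  {"translation": [0.03,0,0],"turn": 0,"claw": 1},
  {"translation": [0.015,0,0],"turn": 0,"claw": 1},
  {"translation": [0,0,0],"turn": 0,"claw": 1},
  {"translation": [0,0,0],"turn": 0,"claw": 1},
  {"translation": [0,0,0],"turn": 0,"claw": 1},
])

```text
t: 17.95
eef_pos: [509.8, -37.6, 42.1]
ee_rot: [0.467, 0.531, -0.467, 0.531]
force: [-0.3, 0.5, -0.1]
width: 0.262
```

Request:
step_arm([
  {"translation": [0.02,0,0],"turn": 0,"claw": 1},
  {"translation": [0.01,0,0],"turn": 0,"claw": 1},
  {"translation": [0,0,0],"turn": 0,"claw": 1},
  {"translation": [0,0,0],"turn": 0,"claw": 1},
  {"translation": [0,0,0],"turn": 0,"claw": 1},
  {"translation": [0,0,0],"turn": 0,"claw": 1},
  {"translation": [0,0,0],"turn": 0,"claw": 1},
  {"translation": [0,0,0],"turn": 0,"claw": 1},
  {"translation": [0,0,0],"turn": 0,"claw": 1},
  {"translation": [0,0,0],"turn": 0,"claw": 1},
])

```text
t: 19.2
eef_pos: [509.8, -37.6, 40.9]
ee_rot: [0.467, 0.531, -0.467, 0.531]
force: [-0.3, -0.1, 1.3]
width: 0.263
```

Request:
step_arm([
  {"translation": [0.012,0,0],"turn": 0,"claw": 1},
  {"translation": [0,0,0],"turn": 0,"claw": 1},
  {"translation": [0,0,0],"turn": 0,"claw": 0.38},
  {"translation": [0,0,0],"turn": 0,"claw": 0.28},
  {"translation": [0,0,0],"turn": 0,"claw": 0.28},
  {"translation": [0,0,0],"turn": 0,"claw": 0.28},
  {"translation": [-0.3,0,0],"turn": 0,"claw": 0.28},
  {"translation": [-0.7,0,0],"turn": 0,"claw": 0.28},
  {"translation": [-0.9,0,0],"turn": 0,"claw": 0},
  {"translation": [-0.8,0,-0.42],"turn": 0,"claw": -0.5},
])

```text
t: 20.45
eef_pos: [507.7, -21.8, 150.4]
ee_rot: [0.467, 0.531, -0.467, 0.531]
force: [-0.1, 0.2, -0.2]
width: 0.536
```

Request:
step_arm([
  {"translation": [0,0.26,-1],"turn": 0,"claw": -0.5},
  {"translation": [0,0.26,-1],"turn": 0,"claw": -0.5},
  {"translation": [0,0.26,-1],"turn": 0,"claw": -0.5},
  {"translation": [0,0.26,-1],"turn": 0,"claw": -0.5},
  {"translation": [0,0.26,-1],"turn": 0,"claw": -0.5},
  {"translation": [0,0.26,-1],"turn": 0,"claw": -0.5},
  {"translation": [0,0.26,-1],"turn": 0,"claw": -0.5},
  {"translation": [0,0.26,-1],"turn": 0,"claw": -0.5},
  {"translation": [0,0,0],"turn": 0,"claw": -0.5},
  {"translation": [0,0,0],"turn": 0,"claw": -0.5},
])

```text
t: 21.7
eef_pos: [548.7, 306.5, 148.8]
ee_rot: [0.466, 0.531, -0.467, 0.531]
force: [0.2, 0.1, -0.3]
width: 0.748
```

```bash
python3 - <<'E'
from h import *
cap('wrist','w6'); cap('scene','s6')
s=manip.sense();print(s['eef_pos'],s['width'],s['force'])
a=cv2.resize(cv2.imread('pics/w6.png')[0:300,60:460],None,fx=1.25,fy=1.25,interpolation=cv2.INTER_CUBIC)
b=cv2.resize(cv2.imread('pics/s6.png')[195:260,265:345],None,fx=3.75,fy=3.75,interpolation=cv2.INTER_CUBIC)
c=np.zeros((375,800,3),np.uint8); c[:,:500]=a; c[:b.shape[0],500:]=b; cv2.imwrite('pics/w6b.png',c)
E
```

```text
[548.87545519 305.871589   148.81048432] 0.749095070444653 [ 0.18181266 -0.0261894  -0.28258137]
```

View pics/w6b.png

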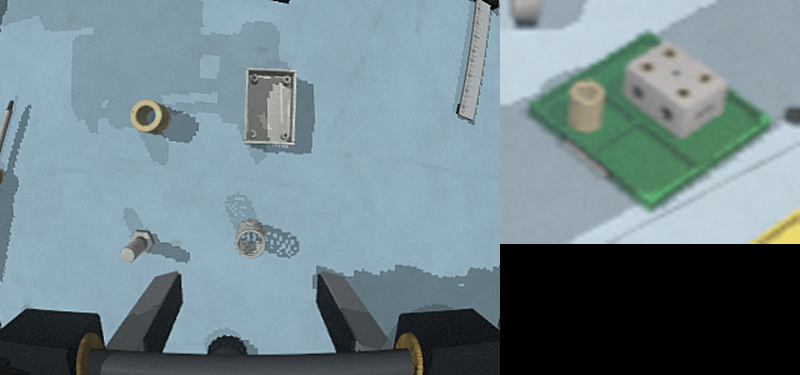

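The green tray holds the bush upright in the +y small compartment and the block in the long one. The wrist view shows the spring at (251,241) between the fingers and bush A at (150,116).

```bash
python3 - <<'E'
from h import *
def w6(u,v,z): return pt('w6',60+(u+.5)/1.25-.5,(v+.5)/1.25-.5,z)
print('spring',w6(251,243,40),w6(249,226,0),'bushA',w6(149,115,30),'bolt',w6(128,254,45))
print(proj('w6',[548.8,306,40]))
E
```

```text
spring [549.6 308.4  40. ] [547.5 312.3   0. ] bushA [462.3 392.9  30. ] bolt [459.1 289.1  45. ]
[259.50651918 196.67658119]
```

Request:
step_arm([
  {"translation": [0.8,0,-0.05],"turn": 0,"claw": -0.5},
  {"translation": [0.9,0,0],"turn": 0,"claw": -0.3},
  {"translation": [0.7,0,0],"turn": 0,"claw": 0},
  {"translation": [0.34,0,0],"turn": 0,"claw": 0.2},
  {"translation": [0,0,0],"turn": 0,"claw": 0.35},
  {"translation": [0,0,0],"turn": 0,"claw": 0.45},
  {"translation": [0,0,0],"turn": 0,"claw": 1},
  {"translation": [0,0,0],"turn": 0,"claw": 1},
  {"translation": [0,0,0],"turn": 0,"claw": 1},
  {"translation": [0,0,0],"turn": 0,"claw": 1},
], grip_force=8)

```text
t: 23.05
eef_pos: [549.1, 309.5, 40.0]
ee_rot: [0.467, 0.531, -0.466, 0.532]
force: [-0.3, -1.3, 7.9]
width: 0.234
```

Request:
step_arm([
  {"translation": [-0.4,0,0],"turn": 0,"claw": 1},
  {"translation": [-0.9,0,0],"turn": 0,"claw": 1},
  {"translation": [-1,0,0],"turn": 0,"claw": 1},
  {"translation": [-0.5,0,0.5],"turn": 0,"claw": 1},
  {"translation": [0,-0.2,1],"turn": 0,"claw": 1},
  {"translation": [0,-0.2,1],"turn": 0,"claw": 1},
  {"translation": [0,-0.2,1],"turn": 0,"claw": 1},
  {"translation": [0,-0.2,1],"turn": 0,"claw": 1},
  {"translation": [0,-0.2,1],"turn": 0,"claw": 1},
  {"translation": [0,-0.2,1],"turn": 0,"claw": 1},
])

```text
t: 24.3
eef_pos: [533.8, 42.6, 151.0]
ee_rot: [0.467, 0.531, -0.467, 0.531]
force: [-0.3, 0.9, -0.1]
width: 0.236
```

Request:
step_arm([
  {"translation": [0,-0.3,1],"turn": 0,"claw": 1},
  {"translation": [0,-0.3,1],"turn": 0,"claw": 1},
  {"translation": [0,-0.31,1],"turn": 0,"claw": 1},
  {"translation": [0,0,0.54],"turn": 0,"claw": 1},
  {"translation": [0,0,0],"turn": 0,"claw": 1},
  {"translation": [0.9,0,0],"turn": 0,"claw": 1},
  {"translation": [0.9,0,0],"turn": 0,"claw": 1},
  {"translation": [0.55,0,0],"turn": 0,"claw": 1},
  {"translation": [0.2,0,0],"turn": 0,"claw": 1},
  {"translation": [0,0,0],"turn": 0,"claw": 1},
])

```text
t: 25.55
eef_pos: [516.5, -99.8, 48.9]
ee_rot: [0.466, 0.532, -0.467, 0.531]
force: [0.0, -0.9, 0.8]
width: 0.232
```

Request:
step_arm([
  {"translation": [0.08,0,0],"turn": 0,"claw": 1},
  {"translation": [0.04,0,0],"turn": 0,"claw": 1},
  {"translation": [0,0,0],"turn": 0,"claw": 1},
  {"translation": [0.01,0,0],"turn": 0,"claw": 1},
  {"translation": [0,0,0],"turn": 0,"claw": 1},
  {"translation": [0.01,0,0],"turn": 0,"claw": 1},
  {"translation": [0,0,0],"turn": 0,"claw": 1},
  {"translation": [0,0,0],"turn": 0,"claw": 1},
  {"translation": [0,0,0],"turn": 0,"claw": 1},
  {"translation": [0,0,0],"turn": 0,"claw": 1},
])

```text
t: 26.8
eef_pos: [516.7, -100.0, 43.2]
ee_rot: [0.467, 0.531, -0.467, 0.531]
force: [-0.4, 0.2, -0.6]
width: 0.232
```

Request:
step_arm([
  {"translation": [0.015,0,0],"turn": 0,"claw": 1},
  {"translation": [0,0,0],"turn": 0,"claw": 1},
  {"translation": [0,0,0],"turn": 0,"claw": 1},
  {"translation": [0.01,0,0],"turn": 0,"claw": 1},
  {"translation": [0,0,0],"turn": 0,"claw": 1},
  {"translation": [0,0,0],"turn": 0,"claw": 1},
  {"translation": [0,0,0],"turn": 0,"claw": 1},
  {"translation": [0,0,0],"turn": 0,"claw": 1},
  {"translation": [0,0,0],"turn": 0,"claw": 1},
  {"translation": [0,0,0],"turn": 0,"claw": 1},
])

```text
t: 28.05
eef_pos: [516.8, -100.1, 42.6]
ee_rot: [0.467, 0.531, -0.466, 0.531]
force: [-1.9, 0.0, 7.9]
width: 0.231
```

Request:
step_arm([
  {"translation": [0,0,0],"turn": 0,"claw": 0.45},
  {"translation": [0,0,0],"turn": 0,"claw": 0.34},
  {"translation": [0,0,0],"turn": 0,"claw": 0.3},
  {"translation": [0,0,0],"turn": 0,"claw": 0.3},
  {"translation": [-0.3,0,0],"turn": 0,"claw": 0.3},
  {"translation": [-0.7,0,0],"turn": 0,"claw": 0.3},
  {"translation": [-1,0,0],"turn": 0,"claw": 0},
  {"translation": [-0.8,0,0],"turn": 0,"claw": -0.5},
  {"translation": [0,0.41,-0.9],"turn": 0,"claw": -0.5},
  {"translation": [0,0.4,-0.9],"turn": 0,"claw": -0.5},
])

```text
t: 29.3
eef_pos: [540.1, -23.8, 155.7]
ee_rot: [0.467, 0.531, -0.466, 0.532]
force: [0.7, 0.6, 0.2]
width: 0.732
```

Request:
step_arm([
  {"translation": [0,0.3,-1],"turn": 0,"claw": -0.5},
  {"translation": [0,0.3,-1],"turn": 0,"claw": -0.5},
  {"translation": [0,0,-0.78],"turn": 0,"claw": -0.5},
  {"translation": [0,0,0],"turn": 1,"claw": -0.5},
  {"translation": [0,0,0],"turn": 1,"claw": -0.5},
  {"translation": [0,0,0],"turn": 1,"claw": -0.5},
  {"translation": [0,0,0],"turn": 1,"claw": -0.5},
  {"translation": [0,0,0],"turn": 1,"claw": -0.5},
  {"translation": [0,0,0],"turn": 1,"claw": -0.5},
  {"translation": [0,0,0],"turn": 0.4,"claw": -0.5},
])

```text
t: 30.55
eef_pos: [548.9, 89.0, 155.0]
ee_rot: [0.616, 0.348, -0.616, 0.348]
force: [0.1, -0.6, 0.2]
width: 0.751
```

```bash
python3 - <<'E'
from h import *
cap('wrist','w7'); cap('scene','s7')
s=manip.sense();print(s['eef_pos'],s['width'],s['force'],R.from_quat(s['ee_rot']).as_matrix().round(3))
a=cv2.resize(cv2.imread('pics/w7.png')[60:310,60:460],None,fx=1.25,fy=1.25,interpolation=cv2.INTER_CUBIC)
b=cv2.resize(cv2.imread('pics/s7.png')[185:260,265:345],None,fx=3.75,fy=3.75,interpolation=cv2.INTER_CUBIC)
c=np.zeros((375,800,3),np.uint8); c[:a.shape[0],:500]=a; c[:b.shape[0],500:]=b; cv2.imwrite('pics/w7b.png',c)
E
```

```text
[548.94865974  88.99094302 154.93702499] 0.7466337244140231 [-0.59408387  0.41434328  1.59145875] [[ 0.     0.857 -0.515]
 [ 0.    -0.515 -0.857]
 [-1.     0.    -0.   ]]
```

View pics/w7b.png

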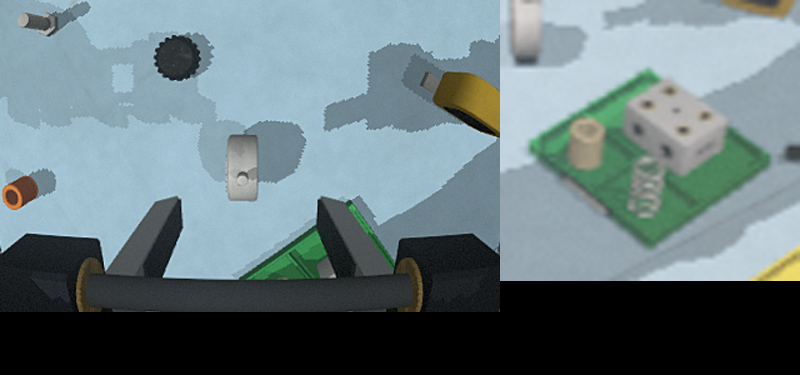

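The green kit is complete: block, bush and spring are all upright in their compartments. The gauge is aligned with the jaws (case u 229–258, stub (242,177)).

```bash
python3 - <<'E'
from h import *
s=manip.sense();W=R.from_quat(s['ee_rot']).as_matrix();t=s['eef_pos']
def w7(u,v,z):
    p=pt('w7',60+(u+.5)/1.25-.5,60+(v+.5)/1.25-.5,z); return p,(W.T@(p-t)).round(1)
for p in [(242,177,63),(229,165,53),(258,165,53),(243,136,27),(243,200,27)]: print(p,*w7(*p))
print(manip.sense()['joint_pos'].round(2))
E
```

```text
(242, 177, 63) [544.9  91.   63. ] [91.9 -4.5  0.4]
(229, 165, 53) [539.9 101.   53. ] [101.9 -14.   -5.6]
(258, 165, 53) [557.6  90.4  53. ] [101.9   6.7  -5.6]
(243, 136, 27) [556.6 110.1  27. ] [127.9  -4.3 -22. ]
(243, 200, 27) [529.6  65.7  27. ] [127.9  -4.6  30. ]
[-0.47  0.32  0.23  1.96 -0.09  0.87 -0.73]
```

Request:
step_arm([
  {"translation": [0.8,-0.095,0.03],"turn": 0,"claw": -0.5},
  {"translation": [0.9,0,0],"turn": 0,"claw": -0.5},
  {"translation": [0.8,0,0],"turn": 0,"claw": -0.2},
  {"translation": [0.42,0,0],"turn": 0,"claw": 0.1},
  {"translation": [0,0,0],"turn": 0,"claw": 0.3},
  {"translation": [0,0,0],"turn": 0,"claw": 0.42},
  {"translation": [0,0,0],"turn": 0,"claw": 1},
  {"translation": [0,0,0],"turn": 0,"claw": 1},
  {"translation": [0,0,0],"turn": 0,"claw": 1},
  {"translation": [0,0,0],"turn": 0,"claw": 1},
], grip_force=20)

```text
t: 31.9
eef_pos: [545.6, 90.1, 38.4]
ee_rot: [0.616, 0.348, -0.615, 0.348]
force: [-2.2, -0.2, 9.1]
width: 0.233
```

Request:
step_arm([
  {"translation": [-0.4,0,0],"turn": 0,"claw": 1},
  {"translation": [-0.8,0,0],"turn": 0,"claw": 1},
  {"translation": [-1,0,0],"turn": -0.12,"claw": 1},
  {"translation": [-0.8,0,0],"turn": -1,"claw": 1},
  {"translation": [0,0,0],"turn": -1,"claw": 1},
  {"translation": [0,0,0],"turn": -1,"claw": 1},
  {"translation": [0,0,0],"turn": -1,"claw": 1},
  {"translation": [0,0,0],"turn": -1,"claw": 1},
  {"translation": [0,0,0],"turn": -1,"claw": 1},
  {"translation": [0,0,0],"turn": 0,"claw": 1},
])

```text
t: 33.15
eef_pos: [545.1, 89.7, 158.4]
ee_rot: [0.475, 0.524, -0.474, 0.524]
force: [0.3, -0.0, -0.8]
width: 0.234
```

Request:
step_arm([
  {"translation": [0,-0.1,0.9],"turn": 0,"claw": 1},
  {"translation": [0,-0.1,1],"turn": 0,"claw": 1},
  {"translation": [0,-0.1,1],"turn": 0,"claw": 1},
  {"translation": [0,-0.1,1],"turn": 0,"claw": 1},
  {"translation": [0,-0.1,1],"turn": 0,"claw": 1},
  {"translation": [0,-0.1,1],"turn": 0,"claw": 1},
  {"translation": [0,-0.1,1],"turn": 0,"claw": 1},
  {"translation": [0,-0.035,1],"turn": 0,"claw": 1},
  {"translation": [0,0,0.93],"turn": 0,"claw": 1},
  {"translation": [0,0,0],"turn": 0,"claw": 1},
])

```text
t: 34.4
eef_pos: [550.6, -267.6, 157.9]
ee_rot: [0.476, 0.523, -0.476, 0.523]
force: [-0.3, 0.0, -1.2]
width: 0.236
```

```bash
python3 - <<'E'
from h import *
s=manip.sense();print(s['eef_pos'],s['width'],s['force'],R.from_quat(s['ee_rot']).as_matrix().round(3))
E
```

```text
[ 550.64123166 -267.63674603  157.92540813] 0.23645306171234512 [-0.32014211  0.03031565 -1.17352168] [[ 0.     0.996  0.094]
 [-0.001  0.094 -0.996]
 [-1.     0.     0.001]]
```

Request:
step_arm([
  {"translation": [0.8,0,0],"turn": 0,"claw": 1},
  {"translation": [0.9,0,0],"turn": 0,"claw": 1},
  {"translation": [0.7,0,0],"turn": 0,"claw": 1},
  {"translation": [0.3,0,0],"turn": 0,"claw": 1},
  {"translation": [0.12,0,0],"turn": 0,"claw": 1},
  {"translation": [0.04,0,0],"turn": 0,"claw": 1},
  {"translation": [0,0,0],"turn": 0,"claw": 1},
  {"translation": [0,0,0],"turn": 0,"claw": 1},
  {"translation": [0,0,0],"turn": 0,"claw": 1},
  {"translation": [0,0,0],"turn": 0,"claw": 1},
])

```text
t: 35.65
eef_pos: [551.3, -264.5, 43.1]
ee_rot: [0.474, 0.524, -0.474, 0.524]
force: [-0.3, -0.5, -1.8]
width: 0.234
```

Request:
step_arm([
  {"translation": [0.025,0,0],"turn": 0,"claw": 1},
  {"translation": [0,0,0],"turn": 0,"claw": 1},
  {"translation": [0.015,0,0],"turn": 0,"claw": 1},
  {"translation": [0,0,0],"turn": 0,"claw": 1},
  {"translation": [0.01,0,0],"turn": 0,"claw": 1},
  {"translation": [0,0,0],"turn": 0,"claw": 1},
  {"translation": [0,0,0],"turn": 0,"claw": 1},
  {"translation": [0,0,0],"turn": 0,"claw": 1},
  {"translation": [0,0,0],"turn": 0,"claw": 1},
  {"translation": [0,0,0],"turn": 0,"claw": 1},
])

```text
t: 36.9
eef_pos: [551.2, -264.6, 41.4]
ee_rot: [0.474, 0.524, -0.474, 0.524]
force: [-2.9, 1.9, 8.3]
width: 0.228
```

Request:
step_arm([
  {"translation": [0,0,0],"turn": 0,"claw": 0.45},
  {"translation": [0,0,0],"turn": 0,"claw": 0.34},
  {"translation": [0,0,0],"turn": 0,"claw": 0.2},
  {"translation": [0,0,0],"turn": 0,"claw": 0.2},
  {"translation": [-0.3,0,0],"turn": 0,"claw": 0.2},
  {"translation": [-0.7,0,0],"turn": 0,"claw": 0.2},
  {"translation": [-1,0,0],"turn": 0,"claw": 0},
  {"translation": [-0.8,0,0],"turn": 0,"claw": -0.4},
  {"translation": [0,0,-0.57],"turn": 0,"claw": -0.4},
  {"translation": [0,0,-1],"turn": 0,"claw": -0.4},
])

```text
t: 38.15
eef_pos: [545.0, -202.6, 154.3]
ee_rot: [0.475, 0.523, -0.475, 0.525]
force: [0.2, 0.1, -0.5]
width: 0.7
```

Request:
step_arm([
  {"translation": [0,-0.05,-1],"turn": 0,"claw": -0.4},
  {"translation": [0,-0.05,-1],"turn": 0,"claw": -0.4},
  {"translation": [0,-0.05,-1],"turn": 0,"claw": -0.4},
  {"translation": [0,-0.05,-1],"turn": 0,"claw": -0.4},
  {"translation": [0,-0.05,-1],"turn": 0,"claw": -0.4},
  {"translation": [0,-0.05,-1],"turn": 0,"claw": -0.4},
  {"translation": [0,-0.05,-1],"turn": 0,"claw": -0.4},
  {"translation": [0,-0.05,-1],"turn": 0,"claw": -0.4},
  {"translation": [0,-0.05,-1],"turn": 0,"claw": -0.4},
  {"translation": [0,-0.05,-1],"turn": 0,"claw": -0.4},
])

```text
t: 39.4
eef_pos: [484.8, 195.2, 154.0]
ee_rot: [0.475, 0.524, -0.474, 0.525]
force: [0.2, 0.6, -0.1]
width: 0.702
```

Request:
step_arm([
  {"translation": [0,-0.08,-1],"turn": 0,"claw": -0.4},
  {"translation": [0,0,-1],"turn": 0,"claw": -0.4},
  {"translation": [0,0,-1],"turn": 0,"claw": -0.4},
  {"translation": [0,0,-1],"turn": 0,"claw": -0.4},
  {"translation": [0,0,-1],"turn": 0,"claw": -0.4},
  {"translation": [0,0,0],"turn": 0,"claw": -0.4},
  {"translation": [0,0,0],"turn": 0,"claw": -0.4},
  {"translation": [0,0,0],"turn": 0,"claw": -0.4},
  {"translation": [0,0,0],"turn": 0,"claw": -0.4},
  {"translation": [0,0,0],"turn": 0,"claw": -0.4},
])

```text
t: 40.65
eef_pos: [461.9, 392.2, 153.2]
ee_rot: [0.474, 0.524, -0.474, 0.524]
force: [0.6, -0.4, 0.6]
width: 0.699
```

```bash
python3 - <<'E'
from h import *
cap('wrist','w8'); cap('scene','s8')
s=manip.sense();print(s['eef_pos'],s['width'],s['force'])
a=cv2.resize(cv2.imread('pics/w8.png')[60:310,60:460],None,fx=1.25,fy=1.25,interpolation=cv2.INTER_CUBIC)
b=cv2.resize(cv2.imread('pics/s8.png')[185:315,265:395],None,fx=2.3,fy=2.3,interpolation=cv2.INTER_CUBIC)
c=np.zeros((375,800,3),np.uint8); c[:a.shape[0],:500]=a; c[:b.shape[0],500:500+b.shape[1]]=b; cv2.imwrite('pics/w8b.png',c)
E
```

```text
[461.76456785 392.41618632 153.06321938] 0.701715151749495 [-0.57608954  0.20439735  0.87710716]
```

View pics/w8b.png

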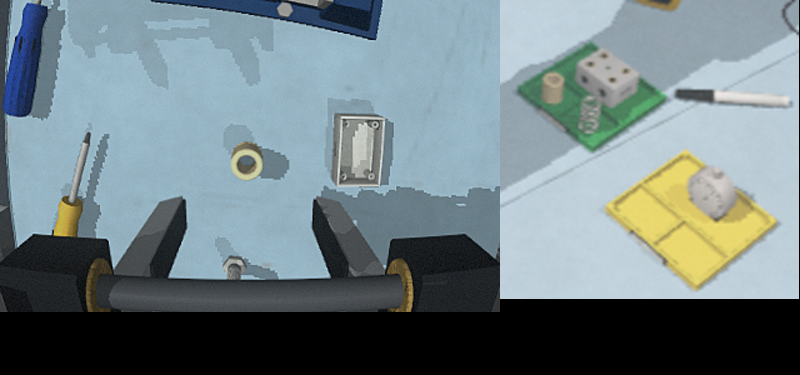

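The gauge is upright in the yellow long compartment. Bush A is at (246,161) and the housing's left edge is at about u=335.

```bash
python3 - <<'E'
from h import *
def w(u,v,z): return pt('w8',60+(u+.5)/1.25-.5,60+(v+.5)/1.25-.5,z)
print(w(246,161,30),'housing',w(333,113,23),w(336,186,23))
E
```

```text
[458.9 395.5  30. ] housing [522.6 439.   23. ] [534.1 380.5  23. ]
```

Request:
step_arm([
  {"translation": [0.8,-0.04,-0.06],"turn": 0,"claw": -0.4},
  {"translation": [0.9,0,0],"turn": 0,"claw": -0.2},
  {"translation": [0.8,0,0],"turn": 0,"claw": 0},
  {"translation": [0.38,0,0],"turn": 0,"claw": 0.1},
  {"translation": [0,0,0],"turn": 0,"claw": 0.3},
  {"translation": [0,0,0],"turn": 0,"claw": 0.38},
  {"translation": [0,0,0],"turn": 0,"claw": 1},
  {"translation": [0,0,0],"turn": 0,"claw": 1},
  {"translation": [0,0,0],"turn": 0,"claw": 1},
  {"translation": [0,0,0],"turn": 0,"claw": 1},
], grip_force=15)

```text
t: 42.0
eef_pos: [460.4, 395.4, 39.0]
ee_rot: [0.475, 0.524, -0.474, 0.524]
force: [-1.1, -0.7, 8.2]
width: 0.262
```

Request:
step_arm([
  {"translation": [-0.4,0,0],"turn": 0,"claw": 1},
  {"translation": [-0.8,0,0],"turn": 0,"claw": 1},
  {"translation": [-1,0,0],"turn": 0,"claw": 1},
  {"translation": [-0.6,0,0.3],"turn": 0,"claw": 1},
  {"translation": [0,0,0.56],"turn": 0,"claw": 1},
  {"translation": [0,-0.03,1],"turn": 0,"claw": 1},
  {"translation": [0,-0.1,1],"turn": 0,"claw": 1},
  {"translation": [0,-0.1,1],"turn": 0,"claw": 1},
  {"translation": [0,-0.1,1],"turn": 0,"claw": 1},
  {"translation": [0,-0.1,1],"turn": 0,"claw": 1},
])

```text
t: 43.25
eef_pos: [465.5, 157.6, 149.5]
ee_rot: [0.474, 0.524, -0.475, 0.524]
force: [0.9, -0.3, -0.9]
width: 0.262
```

Request:
step_arm([
  {"translation": [0,-0.1,1],"turn": 0,"claw": 1},
  {"translation": [0,-0.1,1],"turn": 0,"claw": 1},
  {"translation": [0,-0.1,1],"turn": 0,"claw": 1},
  {"translation": [0,-0.1,1],"turn": 0,"claw": 1},
  {"translation": [0,-0.1,1],"turn": 0,"claw": 1},
  {"translation": [0,0,1],"turn": 0,"claw": 1},
  {"translation": [0,0,1],"turn": 0,"claw": 1},
  {"translation": [0,0,1],"turn": 0,"claw": 1},
  {"translation": [0,0,1],"turn": 0,"claw": 1},
  {"translation": [0,0,1],"turn": 0,"claw": 1},
])

```text
t: 44.5
eef_pos: [485.3, -241.8, 149.5]
ee_rot: [0.474, 0.525, -0.475, 0.524]
force: [-0.1, 1.0, -0.2]
width: 0.266
```

Request:
step_arm([
  {"translation": [0,0,0],"turn": 0,"claw": 1},
  {"translation": [0,0,0],"turn": 0,"claw": 1},
  {"translation": [0.8,0,0],"turn": 0,"claw": 1},
  {"translation": [0.9,0,0],"turn": 0,"claw": 1},
  {"translation": [0.5,0,0],"turn": 0,"claw": 1},
  {"translation": [0.3,0,0],"turn": 0,"claw": 1},
  {"translation": [0.12,0,0],"turn": 0,"claw": 1},
  {"translation": [0,0,0],"turn": 0,"claw": 1},
  {"translation": [0,0,0],"turn": 0,"claw": 1},
  {"translation": [0,0,0],"turn": 0,"claw": 1},
])

```text
t: 45.75
eef_pos: [486.7, -240.2, 45.5]
ee_rot: [0.474, 0.524, -0.474, 0.525]
force: [-0.7, 0.3, 0.2]
width: 0.261
```

Request:
step_arm([
  {"translation": [0.04,0,0],"turn": 0,"claw": 1},
  {"translation": [0.03,0,0],"turn": 0,"claw": 1},
  {"translation": [0,0,0],"turn": 0,"claw": 1},
  {"translation": [0.01,0,0],"turn": 0,"claw": 1},
  {"translation": [0,0,0],"turn": 0,"claw": 1},
  {"translation": [0.01,0,0],"turn": 0,"claw": 1},
  {"translation": [0,0,0],"turn": 0,"claw": 1},
  {"translation": [0,0,0],"turn": 0,"claw": 1},
  {"translation": [0,0,0],"turn": 0,"claw": 1},
  {"translation": [0,0,0],"turn": 0,"claw": 1},
])

```text
t: 47.0
eef_pos: [486.5, -240.2, 42.0]
ee_rot: [0.474, 0.524, -0.474, 0.524]
force: [-4.0, 2.1, 13.1]
width: 0.265
```

Request:
step_arm([
  {"translation": [-0.01,0,0],"turn": 0,"claw": 1},
  {"translation": [0,0,0],"turn": 0,"claw": 0.38},
  {"translation": [0,0,0],"turn": 0,"claw": 0.28},
  {"translation": [0,0,0],"turn": 0,"claw": 0.28},
  {"translation": [0,0,0],"turn": 0,"claw": 0.28},
  {"translation": [-0.3,0,0],"turn": 0,"claw": 0.28},
  {"translation": [-0.7,0,0],"turn": 0,"claw": 0.28},
  {"translation": [-1,0,0],"turn": 0,"claw": 0},
  {"translation": [-1,0,0],"turn": 0,"claw": -0.5},
  {"translation": [-1,0,0],"turn": 0,"claw": -0.5},
])

```text
t: 48.25
eef_pos: [486.3, -240.1, 204.0]
ee_rot: [0.474, 0.524, -0.474, 0.525]
force: [0.7, -0.6, 0.4]
width: 0.643
```

Request:
step_arm([
  {"translation": [-1,0,0],"turn": 0,"claw": -0.5},
  {"translation": [0,0.5,0.5],"turn": 0,"claw": -0.5},
  {"translation": [0,0.5,0.5],"turn": 0,"claw": -0.5},
  {"translation": [0,0,0],"turn": 0,"claw": -0.5},
  {"translation": [0,0,0],"turn": 0,"claw": -0.5},
  {"translation": [0,0,0],"turn": 0,"claw": -0.5},
  {"translation": [0,0,0],"turn": 0,"claw": -0.5},
  {"translation": [0,0,0],"turn": 0,"claw": -0.5},
  {"translation": [0,0,0],"turn": 0,"claw": -0.5},
  {"translation": [0,0,0],"turn": 0,"claw": -0.5},
])

```text
t: 49.5
eef_pos: [530.3, -275.8, 241.8]
ee_rot: [0.474, 0.525, -0.474, 0.524]
force: [0.4, -0.0, -0.6]
width: 0.747
```

```bash
python3 - <<'E'
from h import *
cap('wrist','w9'); cap('scene','s9')
s=manip.sense();print(s['eef_pos'],s['width'],s['force'])
a=cv2.resize(cv2.imread('pics/w9.png')[0:310,100:460],None,fx=1.1,fy=1.1,interpolation=cv2.INTER_CUBIC)
b=cv2.resize(cv2.imread('pics/s9.png')[135:315,190:390],None,fx=2,fy=2,interpolation=cv2.INTER_CUBIC)
c=np.zeros((375,800,3),np.uint8); c[:a.shape[0],:a.shape[1]]=a; c[:b.shape[0],400:400+b.shape[1]]=b; cv2.imwrite('pics/w9b.png',c)
E
```

```text
[ 530.23960205 -275.84753589  241.73443994] 0.7469388898741981 [-0.43363521 -0.97739695  0.13464992]
```

View pics/w9b.png

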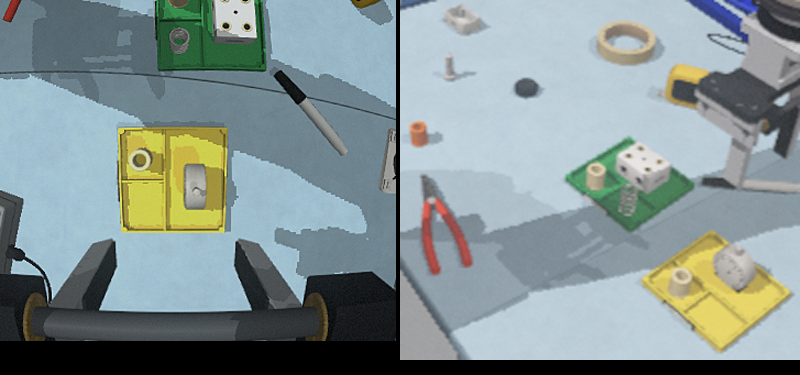

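Both kits are complete. In the wrist view the yellow bush is at (141,159) and the gauge at (194,186); the green kit is intact. The scene view shows housing, bolt and knob at their places. I'm handing in.

```bash
python3 -c "
from rig import manip
print(manip.finish_job())"
```

```text
the job is handed in; nothing more can be done
None
```

Both kits are made up and the job was handed in at about 50 s, with the gripper empty and clear. I finished the green tray first (valve block, brass bush, coil spring), then the yellow tray (pressure gauge, other brass bush).

- **Placement:** I lowered each part slowly until the wrist force showed contact, at most about 13 N (the last bush), before opening. The last wrist and scene pictures show every part upright in its own compartment.
- **Parts to leave alone:** The housing, bolt, knob and orange look-alike appear where they were in the last picture. I judged that by eye and did not measure it.
- **Disagreement:** The scene and wrist cameras differed by 2–4 mm on the tray positions. I used values between the two, and the compartments had enough room for that.

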